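# Clamp a bottle on the tilt stand and index it to the next hole

### The job

Stand the small capped bottle upright on the tilt stand's level table, between the clamp's jaw and the V-block, and let go of it; then squeeze the clamp's trigger again and again, letting it spring back each time, until the jaw holds the bottle firmly in the V-block. Next pull the index ring out and raise it, with that end of the table, to the next hole (one step only), and let it spring fully home so that the table is locked there with the bottle still clamped. Leave the other things where they stand.

Things in the scene. Friction and masses are not known exactly. Their poses are not given: they have to be found in the camera images.
- bottle_mid (a point): the small amber bottle with a screw cap, 48 mm in diameter and 98 mm high, about 0.16 kg, loose, standing on the bench. This point is on its axis half-way up, 49 mm above its underside; z runs along its axis to the cap. Its side is straight up to about 60 mm above the underside; the cap is 30 mm in diameter.
- seat (a point): point on the table's top face (86 mm above the bench when level, 84 mm wide), under the axis of a bottle pressed home in the V-block: the bottle's mid point belongs 49 mm along z above it. It tilts with the table: x points from the clamp to the V-block, y left across the table, z out of its top face. The jaw's face is 46 mm before it (-x) when the clamp is wide open.
- grip_mid (a point): point midway between the outer faces of the clamp's two grey upright handles at squeezing height, 112 mm behind the seat, 102 mm above the table's top. Axes as the seat. The fixed grip is on the -x side, the trigger on the +x side, nearer the bottle: 56 mm over the outer faces (28 mm either side along x), 24 mm wide across y, 12 to 15 mm thick, their tops 22 mm above this point.
- clamp_trigger (a joint): trigger, rad: 0 released, 0.30 fully squeezed. It is hinged 54 mm below the squeezing height; a full squeeze moves it there 17 mm towards the fixed grip, to 39 mm over the outer faces. It needs 3 to 6 N free, 13 N to move the jaw, 20 to 25 N when the jaw bites, and springs back by itself.
- clamp_jaw (a joint): travel of the jaw towards the V-block, m: 0 wide open, 0.034 at most; starts between 0 and 0.012. A full squeeze moves it on by about 8 mm (4 to 9) and it stays there. It meets a bottle in the V-block at about 0.023; squeezed hard it goes to 0.028 or more and gives back 1 to 3 mm; it grips firmly when it stays at 0.025 or more with the trigger released.
- jaw_pad: the jaw's black rubber pad, 50 mm wide and 30 mm high, which springs back by up to 5 mm (3.6 N to 15 N) when it presses on the bottle; origin at the middle of its face towards the V-block, axes as the seat.
- ring_mid (a point): centre of the index ring: a bare metal disc with a raised rim, 52 mm in diameter, 8 to 10 mm thick, axis along y, on the right (-y) side of the stand. Pinch its upper part with a finger on each face. From its inner face (+y) an 8 mm rod runs to a 24 mm thick housing: 30 mm of room between disc and housing, 46 mm between disc and crank arm. Axes as the seat.
- index_ring (a joint): how far the ring is pulled out along -y, m: 0 home, its pin in a hole of the fixed index plate; clear of the plate from 0.011; 0.017 at most. The spring pulls it in with 6 N at 0 and 12 N at 0.015.
- tilt_table (a joint): tilt of the table, rad: 0 level (first hole), 0.349 at the second hole, 0.698 at the third; positive raises the near end (clamp and ring) and lowers the V-block. With the pin out it stays where it is left (hinge friction 0.25 N m, roughly balanced). A hole is 2 mm wider than the 10 mm pin, whose tip is round.
- hinge (a point): middle of the table's hinge axis, 70 mm above the bench; the axis runs along y. Axes as the seat. The index ring turns with the table about this axis at a radius of 80 mm; when level its centre stands 79 mm before (-x), 14 mm below and 118 mm to the right (-y) of this point.
- beaker: small open beaker, 57 mm in diameter, 69 mm high, a bystander; origin at the centre of its underside.
- amber_vial: small screw vial, 33 mm in diameter, 80 mm high, a bystander; origin at the centre of its underside.
- timer: flat bench timer, 45 x 60 x 18 mm, a bystander; origin at the centre of its underside.
- tape_roll: roll of masking tape lying flat, 68 mm in diameter, 18 mm high, a bystander; origin at the centre of its underside.
- bottle: the same bottle as a body; origin at the centre of its underside, z along its axis.
- stand: the fixed tilt stand: grey base plate 205 x 166 mm, hinge cheeks, on the right the index plate (128 mm high) with three holes. Origin under its middle, x from the clamp to the V-block, y left. On its table: a V-block (120 degrees, opening towards the jaw, 34 mm high, 60 mm wide), the clamp's jaw (50 mm wide, 34 mm high) and, at the near end, the clamp's two upright handles.
Mind the look-alikes: they are no part of the job. What is shaped like the bottle but purple is not meant.

How it is judged:
By the outcome, as a careful person would: the job done as asked, in the order asked, and still so for the second after the job is handed in, with the robot touching nothing.
It also fails if it takes over 67 s, if anything falls off the work surface, if the arm or the gripper's body presses on something with over 40 N, if the wrist force passes 120 N, or if a joint passes its speed limit or range.

### The arm

A 7-joint arm with a two-finger parallel gripper is mounted at the origin on a cart in front of the work surface, level with it; the furniture and walls round the work are solid. World frame = base frame: x ahead of the robot, y to its left, z up, the work surface at z = 0. Lengths are in m, angles in rad, forces in N, time in s.
With the tool pointing down it reaches from about 0.35 to 0.775 m from the base axis. Payload 3.1 kg.
Tool frame: the origin (TCP) lies on the centre line of the jaws, within the pads' length; the fingertips stand 14 mm ahead of it and the grasp point (between the pads) lies 5 mm behind it; z points along the fingers, y is the line along which they close (so a half turn about z gives the same grasp; the last joint's range is limited). The gripper opens to 85 mm and grips with 20 to 120 N. Pads are 22 mm wide; open, the fingers measure 114 mm over their backs; the gripper's body (76 mm by 85 mm) begins 54 mm behind the grasp point. The pads swing forward as they close: fully open they stand 13 mm farther back than shut.
Start: joints at [1.232, 0.311, 0.014, 1.512, -0.004, 1.319, -0.027], TCP at [0.161, -0.526, 0.245] pointing down, gripper open.
Joint ranges: [-2.7, 2.7], [-0.3, 1.91], [-1.27, 1.3], [0.12, 2.57], [-1.44, 4.58], [0.2, 2.03], [-3.05, 3.05]. Speed limits (rad/s): [2.79, 2.79, 3.14, 3.14, 3.14, 3.14, 3.14].

### API

Orientations are given as a rotation vector (axis times angle).
In Python, from plant import robot, optics gives the robot as it stands.
- The arm moves only by the shell command python3 -m creep 'ROWS' [FORCE]. ROWS is JSON, a list of rows, each a list of 5 numbers: the gripper's target within -1 to 1 (fully open at 1, half-way at 0, shut at -1), then the shift along the tool's x, y, z in m, then the turn about the tool's z in degrees. In form: [[hand, dx, dy, dz, spin], ...]. A call has 1 to 5 rows; each row is the pose to reach, as a shift and turn from the pose commanded when the call began, along the tool's axes at that moment; what a row does not reach only later rows make up. A row lasts 1/8 s, in which the tool goes at most 62.5 mm and 10.7 degrees, less where a joint would pass 70% of its speed; a pose out of reach is approached as far as the arm can. A call with a gripper value outside its range is refused whole. The fingers move at their own pace and stop on an object; FORCE is the grip in N (left out, the last holds). Time passes only in rows, so rows that repeat a pose let the fingers close. It gives the time, the measured TCP pose, the force and the opening at its end, in the units of the state.
- robot.observe(): the state, without advancing time (a new reading comes with each control period).
- optics.camera(name): name is "scene" or "top" or "wrist"; returns a dict with "frame" (480x640x3 uint8, blue, green, red), "K" (3x3 intrinsics, pixels), "rvec" (rotation vector, rad) and "tvec" (3), from world to camera coordinates, as OpenCV has them. Camera axes: x right, y down, z forward; pixel columns grow to the right and rows downward; lengths in m; the calibration is good to about 2 mm. A picture is of the moment at which its call begins. There is no depth.
- robot.hand_in(): hands the job in, once; it reports no verdict.
The state is a dict: "time": time; "q": joint angles; "qd": joint speeds; "tau": joint torques, N m; "tool_pos": TCP position; "tcp_rot": TCP orientation; "force": force on the tool from outside, world axes, zero at the start; "ft_torque": the same for the moment, N m; "gripper_width": finger opening in m.
Only numpy, scipy, OpenCV 4.12 (cv2) and the standard library are available. Lean on these libraries where they do the work, as an engineer would, in place of code of your own. Each camera call takes 0.05 s, during which the arm holds its last target. There are 200 camera calls.

## Working session

There is one attempt and no reset: what is moved stays moved. The work goes in short steps, Python scripts to look and compute and a shell command to move; the robot and the scene stay as the last step left them, time stands still between calls to the robot, and variables do not carry over. Pictures are saved under pics/ and viewed, on a budget of 10 in all, crops included, one or two more only if the job needs it, and the job is handed in when it is done.

```bash
ls; mkdir -p pics
cat > h.py <<'E'
import numpy as np, cv2
from plant import robot, optics
def snap(cam,name,crop=None,scale=1):
    d=optics.camera(cam); im=d["frame"]
    if crop: x0,y0,x1,y1=crop; im=im[y0:y1,x0:x1]
    if scale!=1: im=cv2.resize(im,None,fx=scale,fy=scale,interpolation=cv2.INTER_CUBIC)
    cv2.imwrite(f"pics/{name}.png",im); return d
def ray(d,u,v):
    R=cv2.Rodrigues(np.array(d["rvec"],float))[0]; t=np.array(d["tvec"],float).ravel()
    return -R.T@t, R.T@np.linalg.inv(d["K"])@np.array([u,v,1.])
def onz(d,u,v,z):
    c,r=ray(d,u,v); return c+r*(z-c[2])/r[2]
def proj(d,P):
    return cv2.projectPoints(np.array(P,float).reshape(-1,1,3),np.array(d["rvec"],float),np.array(d["tvec"],float),np.array(d["K"],float),None)[0].reshape(-1,2)
E
python3 - <<'E'
from h import *
import pickle
ds=[snap(c,c+"0") for c in("scene","top")]
pickle.dump(ds,open("d0.pkl","wb"))
for d in ds:
    print(ray(d,320,240),d["K"][0])
s=robot.observe();print(s)
a=cv2.imread("pics/scene0.png");b=cv2.imread("pics/top0.png")
E
```

```text
pics
(array([0.67428109, 1.04521556, 0.83329716]), array([-0.10250813, -0.85592081, -0.50793043])) [516.73676547   0.         331.33254412]
(array([ 0.44282412, -0.09059132,  1.27201715]), array([ 0.07280523,  0.02425435, -0.99707715])) [506.00186594   0.         317.12399717]
{'time': 0.1, 'q': array([ 1.23230941,  0.31166745,  0.01400215,  1.51287498, -0.00442529,
        1.31918151, -0.02720917]), 'qd': array([-7.45112740e-07, -3.14343677e-03, -1.64600953e-04, -3.06921143e-03,
       -2.44598349e-03, -6.04777098e-04, -8.90110147e-04]), 'tau': array([ 4.99468879e-04, -3.80857337e+01,  1.46413352e-01, -2.31240857e+01,
        1.22845985e-02,  8.09907418e-03,  5.86481093e-06]), 'tool_pos': array([ 0.16068775, -0.52536806,  0.2443265 ]), 'tcp_rot': array([-3.10501043e+00, -4.64258558e-01,  5.91455198e-04]), 'force': array([ 0.67167839,  0.47075531, -0.16645861]), 'ft_torque': array([-0.04108214, -0.01892839, -0.02917509]), 'gripper_width': 0.085226815841536}
```

View pics/scene0.png

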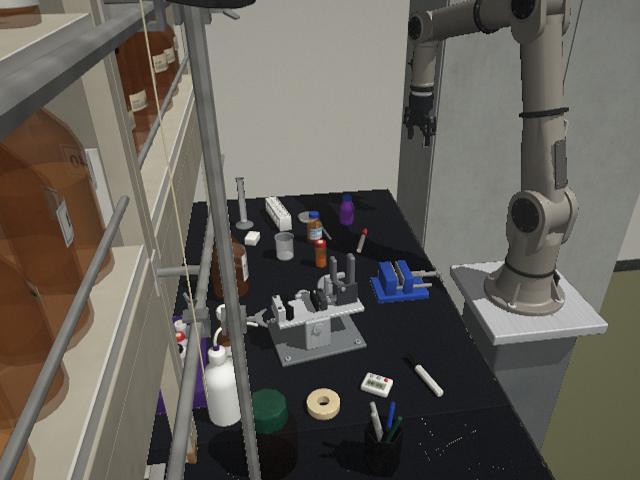

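View pics/top0.png

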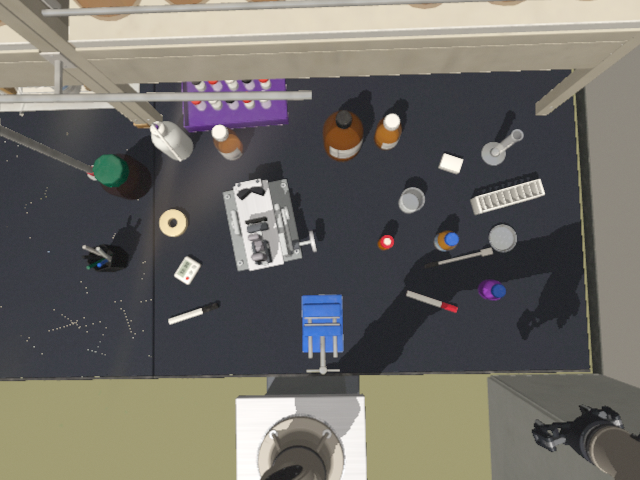

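Candidates for the bottle in the top view are the blue-capped amber one (446,241), white-capped amber ones (389,130) and (228,142), the red-capped vial (386,242) and the purple one (491,290). The blue-capped one fits the size and colour best. I'll confirm it in an enlarged crop, together with the stand.

Run:
```python
import cv2,numpy as np
b=cv2.imread("pics/top0.png");a=cv2.imread("pics/scene0.png")
r=lambda im,x0,y0,w,h,s:cv2.resize(im[y0:y0+h,x0:x0+w],None,fx=s,fy=s,interpolation=cv2.INTER_CUBIC)
A=r(b,215,170,110,110,3.6363);A=A[:400,:400]
B=r(b,370,180,100,100,4)
C=r(a,260,190,133,66.6.__int__(),3)
D=r(a,262,240,133,66,3)
W=np.zeros((600,800,3),np.uint8)
W[:400,:400]=A[:400,:400];W[:400,400:800]=B
W[400:598,:399]=C;W[400:598,400:799]=D
cv2.imwrite("pics/c1.png",W)
```

```text
(no output)
```

View pics/c1.png

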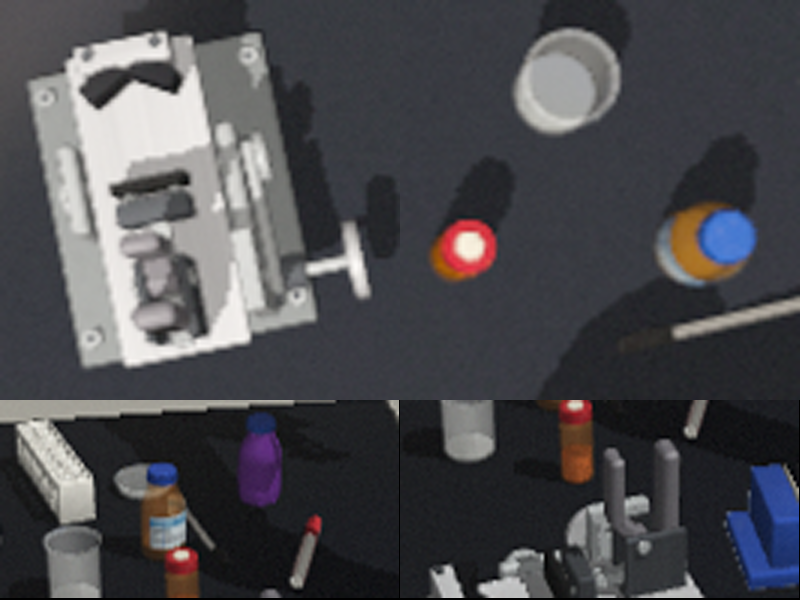

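The crop confirms the target: the amber bottle with a blue cap and label, cap at top-view (451.8,239.2). The red-capped one is the vial and the purple one is the decoy. The stand's plate corners are at crop (28,83), (262,33), (315,318) and (84,367), and the ring is at crop about (357,262).

```bash
cat >> h.py <<'E'
def tool(s):
    return np.array(s["tool_pos"]),cv2.Rodrigues(np.array(s["tcp_rot"],float))[0]
E
python3 - <<'E'
from h import *
import pickle
S,T=pickle.load(open("d0.pkl","rb"))
f=110*1.0/400
A=lambda x,y,z:onz(T,215+x*f,170+y*f,z)
c=[A(x,y,.012) for x,y in((28,83),(262,33),(315,318),(84,367))]
for p in c:print(p.round(4))
m=np.mean(c,0);xa=(c[0]+c[1]-c[2]-c[3])/2;print("mid",m,"len",np.linalg.norm(xa[:2]),"yaw",np.degrees(np.arctan2(xa[1],xa[0])))
ya=(c[0]+c[3]-c[1]-c[2])/2;print("w",np.linalg.norm(ya[:2]),np.degrees(np.arctan2(-ya[0],ya[1])))
print("cap",onz(T,451.8,239.2,.098))
print("ring",A(357,262,.056),"V corners",A(88,100,.12),A(182,78,.12),"Vapex",A(131,72,.12))
print("table corners",A(68,60,.086),A(190,38,.086),A(249,341,.086),A(128,365,.086))
print("handle tops fixed",A(153,318,.086+.124),"trig",A(141,243,.086+.124), "jaw face mid",A(150,180,.12))
d=optics.camera("wrist");print(ray(d,320,240))
s=robot.observe();p,R=tool(s);print(p,R)
E
```

```text
[0.6603 0.1837 0.012 ]
[0.691 0.02  0.012]
[ 0.4923 -0.0132  0.012 ]
[0.4622 0.1464 0.012 ]
mid [0.57645515 0.08422501 0.012     ] len 0.20154283780318846 yaw 10.073067232677895
w 0.16450455723584267 10.65820976986645
cap [ 0.52325186 -0.36631222  0.098     ]
ring [ 0.52704933 -0.04445147  0.056     ] V corners [0.62973526 0.12195557 0.12      ] [0.64225928 0.06184927 0.12      ] Vapex [0.64697464 0.09432135 0.12      ]
table corners [0.66205101 0.1411549  0.086     ] [0.67445043 0.06074255 0.086     ] [0.47549216 0.025222   0.086     ] [0.46172341 0.10385831 0.086     ]
handle tops fixed [0.48662071 0.06867379 0.21      ] trig [0.53039231 0.07515414 0.21      ] jaw face mid [0.57764376 0.08302225 0.12      ]
(array([ 0.23095679, -0.50367749,  0.37230847]), array([-0.27851924, -0.08330365, -0.95682104]))
[ 0.16072216 -0.52544004  0.24445639] [[ 9.56250491e-01  2.92548504e-01 -6.08622213e-04]
 [ 2.92549128e-01 -9.56248928e-01  1.73094443e-03]
 [-7.56091333e-05 -1.83326836e-03 -9.99998317e-01]]
```

```bash
cat >> h.py <<'E'
def go(target,yaw=None):
    s=robot.observe();p,R=tool(s);d=R.T@(np.array(target)-p)
    y0=np.degrees(np.arctan2(R[1,0],R[0,0]))
    print("t",round(s["time"],2),"p",p.round(4),"yaw",round(y0,2),"w",round(s["gripper_width"],4),"F",np.round(s["force"],1),"| d",d.round(4),"spin",None if yaw is None else round(y0-yaw,2))
E
python3 -m creep '[[1,0.06,-0.007,0,2],[1,0.12,-0.014,0,4],[1,0.18,-0.021,0,6.7],[1,0.24,-0.028,0,6.7],[1,0.3,-0.035,0,6.7]]' 40
python3 -c "
from h import *
go([.5233,-.3663,.19],10.3)"
```

```text
time: 0.78
tool_pos: [0.4389, -0.4038, 0.245]
tcp_rot: [-3.129, -0.282, 0.001]
force: [0.5, -1.4, -0.3]
gripper_width: 0.0856
t 0.78 p [ 0.4389 -0.4038  0.245 ] yaw 10.29 w 0.0856 F [ 0.5 -1.4 -0.3] | d [ 0.0898 -0.0218  0.0549] spin -0.01
```

```bash
python3 -m creep '[[1,0.045,-0.011,0.02,0],[1,0.09,-0.022,0.04,0],[1,0.09,-0.022,0.055,0],[1,0.09,-0.022,0.055,0]]'
python3 -c "
from h import *
import pickle
d=snap('wrist','w1');pickle.dump(d,open('w1.pkl','wb'))
go([.5233,-.3663,.19],10.3)
print(proj(d,[.5233,-.3663,.098]))"
```

```text
time: 1.27
tool_pos: [0.5204, -0.3669, 0.1881]
tcp_rot: [-3.127, -0.282, 0.007]
force: [-0.5, -1.6, 0.1]
gripper_width: 0.0855
t 1.32 p [ 0.5204 -0.3682  0.1896] yaw 10.2 w 0.0856 F [-1.3 -0.6  1.1] | d [ 0.0032 -0.0013 -0.0004] spin -0.1
[[320.89342236 245.50288959]]
```

View pics/w1.png

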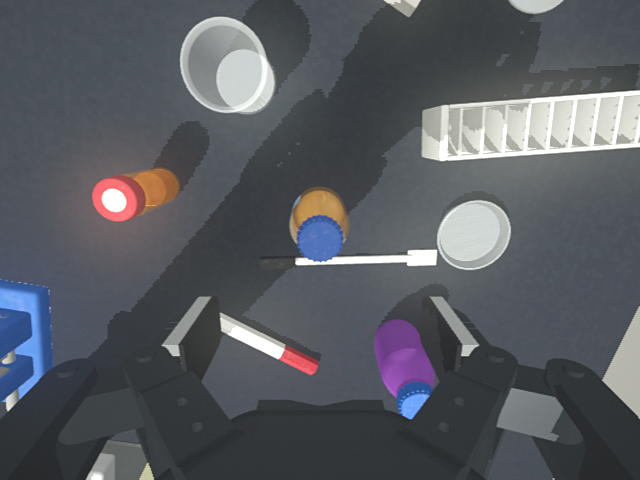

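The wrist view shows the blue-capped amber bottle at (321,239). The purple decoy is at (405,370) and the vial at (118,198). The approach is clear.

```bash
python3 -c "
from h import *
import pickle
d=pickle.load(open('w1.pkl','rb'))
a=onz(d,321,238.5,.098);print(a)
go([(a[0]+.5233)/2,(a[1]-.3663)/2,.047],10.3)"
```

```text
[ 0.52816159 -0.36548677  0.098     ]
t 1.32 p [ 0.5204 -0.3682  0.1896] yaw 10.2 w 0.0856 F [-1.3 -0.6  1.1] | d [ 0.0061 -0.0013  0.1426] spin -0.1
```

```bash
python3 -m creep '[[1,0.003,0,0.05,0],[1,0.003,0,0.1,0],[1,0.003,0,0.143,0],[1,0.003,0,0.143,0],[-0.2,0.003,0,0.143,0]]' 40; python3 -m creep '[[-0.4,0,0,0,0],[-0.6,0,0,0,0],[-0.6,0,0,0,0],[-0.6,0,0,0,0]]'
python3 -c "
from h import *
go([.5257,-.3658,.046],10.3)"
```

```text
time: 1.95
tool_pos: [0.5259, -0.3686, 0.05]
tcp_rot: [3.126, 0.279, 0.005]
force: [0.5, -0.6, 0.8]
gripper_width: 0.07
time: 2.45
tool_pos: [0.5268, -0.3674, 0.0507]
tcp_rot: [3.126, 0.282, 0.006]
force: [-1.2, 1.2, 5.3]
gripper_width: 0.0453
t 2.45 p [ 0.5268 -0.3674  0.0507] yaw 10.32 w 0.0453 F [-1.2  1.2  5.3] | d [-0.0008 -0.0018  0.0047] spin 0.02
```

```bash
python3 -m creep '[[-0.6,0,0,-0.04,0],[-0.6,0,0,-0.08,0],[-0.6,0,0,-0.12,0],[-0.6,0,0,-0.16,0],[-0.6,0,0,-0.175,0]]'
python3 -c "
from h import *
u=np.array([np.cos(np.radians(10.3)),np.sin(np.radians(10.3))])
s=np.array([.6188,.0917]);print(s-.006*u)
go([*(s-.006*u),.225],10.3)"
```

```text
time: 3.08
tool_pos: [0.5266, -0.3673, 0.2266]
tcp_rot: [3.124, 0.282, 0.009]
force: [0.1, -0.2, -2.0]
gripper_width: 0.0456
[0.61289669 0.09062719]
t 3.08 p [ 0.5266 -0.3673  0.2266] yaw 10.31 w 0.0456 F [ 0.1 -0.2 -2. ] | d [ 1.669e-01 -4.351e-01  2.000e-04] spin 0.01
```

```bash
python3 -m creep '[[-0.6,0.02,-0.05,0,0],[-0.6,0.04,-0.1,0,0],[-0.6,0.06,-0.155,0,0],[-0.6,0.08,-0.21,0,0],[-0.6,0.1,-0.26,0,0]]'; python3 -m creep '[[-0.6,0.02,-0.05,0,0],[-0.6,0.04,-0.1,0,0],[-0.6,0.06,-0.15,0,0],[-0.6,0.067,-0.175,0,0],[-0.6,0.067,-0.175,0,0]]'
python3 - <<'E'
from h import *
import pickle
d=snap('wrist','w2');e=snap('scene','s2',(250,180,410,300),5)
t=optics.camera('top')
pickle.dump((d,e,t),open('w2.pkl','wb'))
go([.6129,.0906,.225],10.3)
im=np.vstack([d['frame'][:,:],]);
cv2.imwrite('pics/w2c.png',im)
E
```

```text
time: 3.7
tool_pos: [0.5764, -0.0903, 0.2215]
tcp_rot: [-3.128, -0.284, 0.002]
force: [0.8, -0.8, -1.9]
gripper_width: 0.0456
time: 4.32
tool_pos: [0.6104, 0.0957, 0.2212]
tcp_rot: [-3.126, -0.292, 0.003]
force: [-0.4, -0.0, -1.8]
gripper_width: 0.0454
t 4.47 p [0.6114 0.0891 0.2216] yaw 10.18 w 0.0456 F [ 0.8 -0.5 -1.9] | d [ 0.0018 -0.0012 -0.0034] spin -0.12
```

View pics/w2.png

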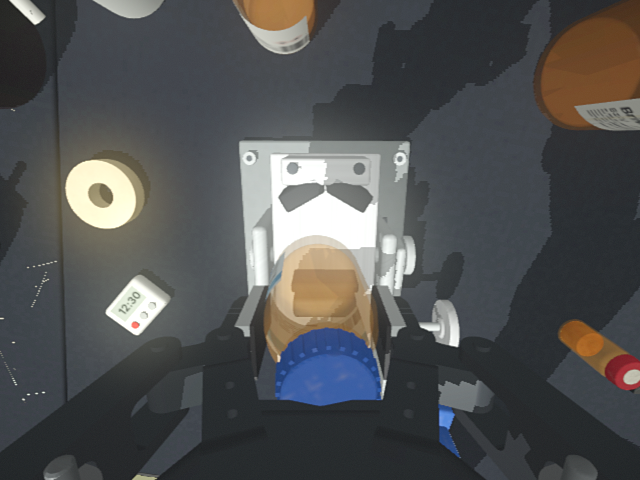

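The wrist view shows the V-block apex at (325,187), its front tips at about (283,211) and (370,211), the table edges at x=272 and 378, and the bottle held straight. The ring is at (447,325).

Run:
```python
from h import *
import pickle
d=pickle.load(open('w2.pkl','rb'))[0]
for n,u,v,z in(("apex",325.5,189,.12),("tipL",285,211,.12),("tipR",369,211,.12),("backL",279,194,.12),("backR",374,192,.12),("pl",241,142,.012),("pr",410,141,.012),("tl",272,155,.086),("tr",378,156,.086),("ring",447,325,.056),("jawtopfront L",294,270,.12),("jr",357,270,.12)):
    print(n,onz(d,u,v,z).round(4))
u=np.array([np.cos(np.radians(10.3)),np.sin(np.radians(10.3)),0])
for s in([.6188,.0917,0],):
    s=np.array(s);print(proj(d,[s+u*.0277+[0,0,.12]]))
```

```text
apex [0.6499 0.1001 0.12  ]
tipL [0.6299 0.1246 0.12  ]
tipR [0.6406 0.0679 0.12  ]
backL [0.6407 0.1304 0.12  ]
backR [0.654  0.0675 0.12  ]
pl [0.6635 0.1834 0.012 ]
pr [0.6942 0.0253 0.012 ]
tl [0.6627 0.1431 0.086 ]
tr [0.6767 0.0646 0.086 ]
ring [ 0.5326 -0.0439  0.056 ]
jawtopfront L [0.5881 0.1114 0.12  ]
jr [0.5966 0.0666 0.12  ]
[[329.44066421 195.50744857]]
```

```bash
python3 -m creep '[[-0.6,0.006,-0.002,0.02,0],[-0.6,0.006,-0.002,0.04,0],[-0.6,0.006,-0.002,0.06,0],[-0.6,0.006,-0.002,0.07,0],[-0.6,0.006,-0.002,0.07,0]]'
python3 -c "
from h import *
go([.6173,.092,.1375],10.3)"
```

```text
time: 5.1
tool_pos: [0.6164, 0.0936, 0.1507]
tcp_rot: [3.129, 0.281, -0.004]
force: [-0.4, -0.6, -0.7]
gripper_width: 0.0459
t 5.1 p [0.6164 0.0936 0.1507] yaw 10.25 w 0.0459 F [-0.4 -0.6 -0.7] | d [0.0007 0.0017 0.0132] spin -0.05
```

```bash
python3 -m creep '[[-0.6,0.001,0.001,0.006,0],[-0.6,0.001,0.001,0.011,0],[-0.6,0.001,0.001,0.013,0],[-0.6,0.001,0.001,0.013,0]]'
python3 -c "
from h import *
go([.6173,.092,.1367],10.3)
snap('scene','s3',(260,230,400,335),5)"
```

```text
time: 5.6
tool_pos: [0.6182, 0.0937, 0.1392]
tcp_rot: [3.129, 0.282, -0.0]
force: [0.1, -0.5, -1.5]
gripper_width: 0.0456
t 5.6 p [0.6182 0.0937 0.1392] yaw 10.32 w 0.0456 F [ 0.1 -0.5 -1.5] | d [-0.0012  0.0015  0.0025] spin 0.02
```

View pics/s3.png

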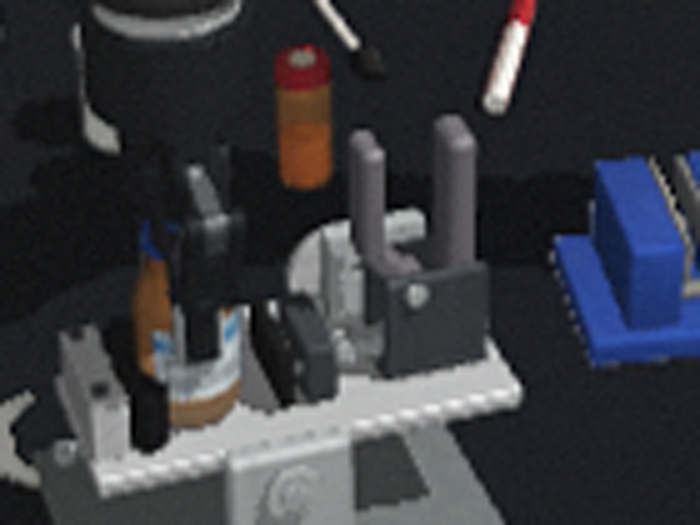

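The scene crop shows the bottle hanging between the V-block (130,390) and the jaw pad (275,350), with clearance to both. I'll lower it the last few millimetres.

```bash
python3 -m creep '[[-0.6,-0.001,0,0.0015,0],[-0.6,-0.001,0,0.003,0],[-0.6,-0.001,0,0.003,0]]'; python3 -m creep '[[-0.6,0,0,0.0012,0],[-0.6,0,0,0.0012,0]]'
```

```text
time: 6.02
tool_pos: [0.6174, 0.0936, 0.1369]
tcp_rot: [3.129, 0.282, 0.001]
force: [-0.8, 0.0, 1.2]
gripper_width: 0.0454
time: 6.28
tool_pos: [0.6178, 0.0937, 0.1364]
tcp_rot: [-3.129, -0.282, -0.003]
force: [-2.1, -0.0, 4.8]
gripper_width: 0.0456
```

```bash
python3 -m creep '[[0.1,0,0,0,0],[0.3,0,0,0,0],[0.45,0,0,0,0],[0.45,0,0,0,0]]'; python3 -m creep '[[0.45,0,0,-0.03,0],[0.45,0,0,-0.06,0],[0.45,0,0,-0.1,0],[0.45,0,0,-0.14,0],[0.45,0,0,-0.14,0]]'
python3 - <<'E'
from h import *
import pickle
d=snap('wrist','w3');pickle.dump(d,open('w3.pkl','wb'))
print(robot.observe()['q'].round(2))
u=np.array([np.cos(np.radians(10.3)),np.sin(np.radians(10.3))])
g=np.array([.6217,.0925])-.1205*u;print(g)
go([*g,.275],10.3)
E
```

```text
time: 6.78
tool_pos: [0.617, 0.0934, 0.1345]
tcp_rot: [3.129, 0.282, -0.001]
force: [0.0, -0.4, -0.0]
gripper_width: 0.0619
time: 7.4
tool_pos: [0.6193, 0.0942, 0.2794]
tcp_rot: [-3.128, -0.282, -0.013]
force: [0.2, -0.2, 0.3]
gripper_width: 0.0623
[-0.01  0.47 -0.27  1.22  0.12  1.46 -1.66]
[0.50314185 0.07095433]
t 7.45 p [0.6181 0.0938 0.2767] yaw 10.31 w 0.0618 F [ 0.1  0.3 -0.6] | d [-0.1172  0.0019  0.0013] spin 0.01
```

View pics/w3.png

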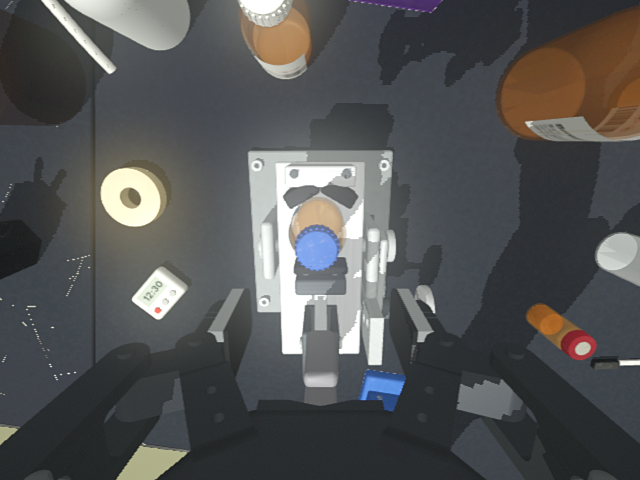

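The bottle stands upright, with its cap at (318,247) and its axis on the table's midline. The trigger's top is at about (320,330–388).

```bash
python3 - <<'E'
from h import *
import pickle
d=pickle.load(open('w3.pkl','rb'))
for u,v,z in((303,360,.21),(338,360,.21),(320,388,.21),(318,247,.184),(321,187,.12)): print(u,v,onz(d,u,v,z).round(4))
E
python3 -m creep '[[0.6,-0.03,0,0,-10],[0.8,-0.06,0.001,0,-20],[1,-0.09,0.002,0,-30],[1,-0.117,0.002,0,-40],[1,-0.117,0.002,0,-50]]';python3 -m creep '[[1,0,0,0,-10],[1,0,0,0,-20],[1,0,0,0,-30],[1,0,0,0,-40],[1,0,0,0,-40]]'
python3 - <<'E'
from h import *
import pickle
d=snap('wrist','w4');pickle.dump(d,open('w4.pkl','wb'))
print(robot.observe()['q'].round(2))
go([.5031,.071,.275],100.3)
E
```

```text
303 360 [0.5478 0.0934 0.21  ]
338 360 [0.5521 0.0701 0.21  ]
320 388 [0.5277 0.078  0.21  ]
318 247 [0.6204 0.0962 0.184 ]
321 187 [0.6531 0.0999 0.12  ]
time: 8.07
tool_pos: [0.4998, 0.0699, 0.2735]
tcp_rot: [-2.711, -1.585, 0.007]
force: [1.4, 0.6, -0.9]
gripper_width: 0.0855
time: 8.7
tool_pos: [0.5016, 0.0703, 0.2735]
tcp_rot: [-2.014, -2.408, 0.003]
force: [0.2, 0.2, -0.4]
gripper_width: 0.0857
[ 0.25  0.25 -0.53  1.56  0.13  1.37 -0.11]
t 8.75 p [0.5018 0.0703 0.2738] yaw 100.14 w 0.0852 F [-0.2 -0.   0.1] | d [ 0.0005  0.0014 -0.0012] spin -0.16
```

View pics/w4.png

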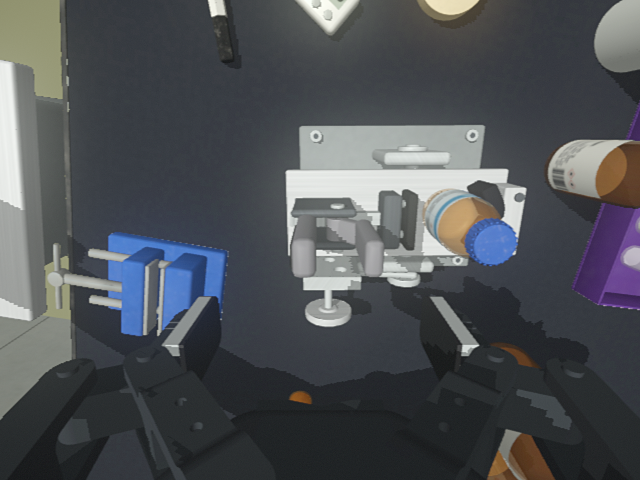

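The view along the clamp shows the fixed grip's top at (304,263), x 292–316, and the trigger's top at (370,263), x 357–384. The ring is at (327,312).

Run:
```python
from h import *
import pickle
d=pickle.load(open('w4.pkl','rb'))
u=np.array([np.cos(np.radians(10.3)),np.sin(np.radians(10.3))]);n=np.array([-u[1],u[0]])
L=onz(d,292,263,.208);Rr=onz(d,384,263,.208);m=((L+Rr)/2)[:2]
print(L,Rr,"over",np.linalg.norm(L-Rr),"mid",m)
print("from top-based",np.array([.6217,.0925])-.112*u)
for v in (245,263,278): print(v,onz(d,370,v,.208))
g=m-.0085*u;print("target",g);go([*g,.183],100.3)
print("ring disc top",onz(d,327,301,.07),onz(d,327,312,.056))
```

```text
[0.48522171 0.06729168 0.208     ] [0.54014885 0.07722349 0.208     ] over 0.05581784752316207 mid [0.51268528 0.07225759]
from top-based [0.51150488 0.07247415]
245 [0.52929766 0.08690904 0.208     ]
263 [0.53179717 0.07571336 0.208     ]
278 [0.53394265 0.06610347 0.208     ]
target [0.50432226 0.07073777]
t 8.75 p [0.5018 0.0703 0.2738] yaw 100.14 w 0.0852 F [-0.2 -0.   0.1] | d [-0.      0.0028  0.0907] spin -0.16
ring disc top [ 0.52584886 -0.02285195  0.07      ] [ 0.52989036 -0.04337898  0.056     ]
```

```bash
python3 -m creep '[[1,0,0.002,0.03,0],[1,0,0.002,0.06,0],[1,0,0.002,0.09,0],[1,0,0.002,0.09,0]]' 50; python3 -c "
from h import *
go([.5043,.0707,.183],100.3)"; python3 -m creep '[[0.4,0,0,0,0],[-0.1,0,0,0,0],[-0.4,0,0,0,0],[-0.4,0,0,0,0],[-0.4,0,0,0,0]]'
```

```text
time: 9.25
tool_pos: [0.5021, 0.0703, 0.1824]
tcp_rot: [-2.012, -2.407, 0.008]
force: [-0.6, -0.2, -0.4]
gripper_width: 0.0853
t 9.25 p [0.5021 0.0703 0.1824] yaw 100.2 w 0.0853 F [-0.6 -0.2 -0.4] | d [ 0.      0.0022 -0.0006] spin -0.1
time: 9.88
tool_pos: [0.5039, 0.071, 0.193]
tcp_rot: [2.011, 2.409, -0.001]
force: [-17.5, -4.3, 35.9]
gripper_width: 0.0404
```

```bash
python3 -m creep '[[-0.5,0,0,-0.004,0],[-0.5,0,0,-0.008,0],[-0.5,0,0,-0.008,0]]' 45; python3 -m creep '[[0,0,0,0.002,0],[0.5,0,0,0.005,0],[1,0,0,0.008,0],[1,0,0.001,0.008,0],[1,0,0.001,0.008,0]]'
```

```text
time: 10.25
tool_pos: [0.5047, 0.0711, 0.1941]
tcp_rot: [2.013, 2.411, 0.001]
force: [-4.1, -1.0, 5.4]
gripper_width: 0.0398
time: 10.88
tool_pos: [0.5053, 0.0711, 0.1848]
tcp_rot: [-2.012, -2.411, 0.001]
force: [0.7, 0.5, -0.2]
gripper_width: 0.0853
```

```bash
for i in 1; do :; done; python3 -m creep '[[0.4,0,0,0,0],[-0.1,0,0,-0.003,0],[-0.4,0,0,-0.006,0],[-0.5,0,0,-0.009,0],[-0.5,0,0,-0.009,0]]'; python3 -m creep '[[-0.5,0,0,0,0],[0.2,0,0,0.002,0],[1,0,0,0.006,0],[1,0,0,0.009,0],[1,0,0,0.009,0]]'
python3 -m creep '[[0.4,0,0,0,0],[-0.1,0,0,-0.003,0],[-0.4,0,0,-0.006,0],[-0.5,0,0,-0.009,0],[-0.5,0,0,-0.009,0]]'; python3 -m creep '[[-0.5,0,0,0,0],[0.2,0,0,0.002,0],[1,0,0,0.006,0],[1,0,0,0.009,0],[1,0,0,0.009,0]]'
python3 - <<'E'
from h import *
import pickle
d=optics.camera('wrist');e=optics.camera('scene');pickle.dump((d,e),open('w5.pkl','wb'))
r=lambda im,x0,y0,w,h,s:cv2.resize(im[y0:y0+h,x0:x0+w],None,fx=s,fy=s,interpolation=cv2.INTER_CUBIC)
A=d['frame'];A=cv2.resize(A,(400,300));B=r(e['frame'],260,215,133,100,3)
W=np.zeros((300,800,3),np.uint8);W[:,:400]=A;W[:300,400:799]=B
cv2.imwrite('pics/w5.png',W)
E
```

```text
time: 11.5
tool_pos: [0.5052, 0.0711, 0.1945]
tcp_rot: [2.013, 2.412, -0.001]
force: [-4.4, -0.9, 3.9]
gripper_width: 0.0397
time: 12.12
tool_pos: [0.5047, 0.071, 0.1844]
tcp_rot: [-2.012, -2.411, 0.002]
force: [-0.9, -0.8, 0.3]
gripper_width: 0.0855
time: 12.75
tool_pos: [0.5049, 0.071, 0.1943]
tcp_rot: [-2.012, -2.412, 0.001]
force: [-4.0, -0.4, 3.4]
gripper_width: 0.0396
time: 13.38
tool_pos: [0.5048, 0.071, 0.1845]
tcp_rot: [-2.012, -2.411, 0.002]
force: [-0.3, 0.0, -0.3]
gripper_width: 0.0853
```

View pics/w5.png

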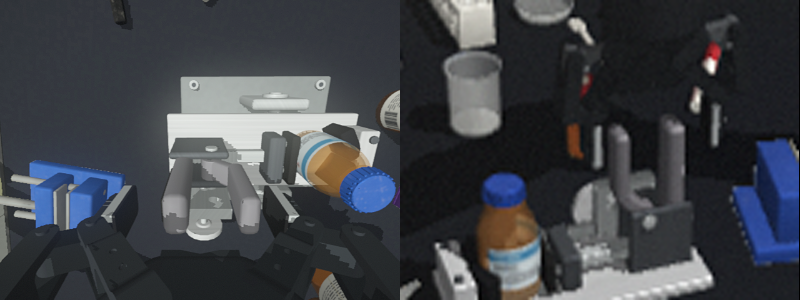

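After three squeezes the jaw pad has reached or nearly reached the bottle, which is still upright. I'll keep squeezing.

```bash
python3 -m creep '[[0.4,0,0,0,0],[-0.1,0,0,-0.003,0],[-0.4,0,0,-0.006,0],[-0.5,0,0,-0.009,0],[-0.5,0,0,-0.009,0]]' 60; python3 -m creep '[[-0.5,0,0,0,0],[0.2,0,0,0.002,0],[1,0,0,0.006,0],[1,0,0,0.009,0],[1,0,0,0.009,0]]'
python3 -m creep '[[0.4,0,0,0,0],[-0.1,0,0,-0.003,0],[-0.4,0,0,-0.006,0],[-0.5,0,0,-0.009,0],[-0.5,0,0,-0.009,0]]'; python3 -m creep '[[-0.5,0,0,0,0],[0.2,0,0,0.002,0],[1,0,0,0.006,0],[1,0,0,0.009,0],[1,0,0,0.009,0]]'
python3 -m creep '[[0.4,0,0,0,0],[-0.1,0,0,-0.003,0],[-0.4,0,0,-0.006,0],[-0.5,0,0,-0.009,0],[-0.5,0,0,-0.009,0]]'; python3 -m creep '[[-0.5,0,0,0,0],[0.2,0,0,0.002,0],[1,0,0,0.006,0],[1,0,0,0.009,0],[1,0,0,0.009,0]]'
```

```text
time: 14.1
tool_pos: [0.5045, 0.071, 0.1936]
tcp_rot: [-2.012, -2.411, 0.003]
force: [-3.2, 0.4, -0.4]
gripper_width: 0.0393
time: 14.72
tool_pos: [0.505, 0.071, 0.1847]
tcp_rot: [-2.012, -2.411, 0.001]
force: [0.4, -0.3, 0.7]
gripper_width: 0.0854
time: 15.35
tool_pos: [0.5049, 0.071, 0.1942]
tcp_rot: [-2.012, -2.412, 0.001]
force: [-3.5, -0.0, 1.1]
gripper_width: 0.039
time: 15.98
tool_pos: [0.5049, 0.071, 0.1846]
tcp_rot: [-2.012, -2.411, 0.002]
force: [-0.2, -0.5, -0.3]
gripper_width: 0.0853
time: 16.6
tool_pos: [0.5047, 0.071, 0.1939]
tcp_rot: [-2.012, -2.411, 0.002]
force: [-3.7, -0.1, 0.3]
gripper_width: 0.0392
time: 17.23
tool_pos: [0.505, 0.071, 0.1847]
tcp_rot: [-2.012, -2.411, 0.002]
force: [-0.2, 0.3, -0.7]
gripper_width: 0.0858
```

```bash
python3 -m creep '[[0.4,0,0,0,0],[0.1,0,0,-0.003,0],[0.05,0,0,-0.006,0],[0.05,0,0,-0.006,0]]'; python3 -m creep '[[-0.5,0,0,-0.003,0],[-0.5,0,0,-0.003,0],[-0.5,0,0,-0.003,0]]' ; python3 -m creep '[[0.2,0,0,0.002,0],[1,0,0,0.006,0],[1,0,0,0.009,0],[1,0,0,0.009,0]]'; python3 -m creep '[[1,0,0,-0.04,0],[1,0,0,-0.08,0],[1,0,0,-0.09,0],[1,0,0,-0.09,0]]'
python3 - <<'E'
from h import *
import pickle
d=optics.camera('wrist');e=optics.camera('scene');pickle.dump((d,e),open('w6.pkl','wb'))
r=lambda im,x0,y0,w,h,s:cv2.resize(im[y0:y0+h,x0:x0+w],None,fx=s,fy=s,interpolation=cv2.INTER_CUBIC)
A=r(d['frame'],260,100,300,225,1.8);B=r(e['frame'],262,230,87,135,3)
W=np.zeros((405,801,3),np.uint8);W[:405,:540]=A[:405,:540];W[:405,540:801]=B
cv2.imwrite('pics/w6.png',W[:,:800]);go([.505,.071,.275],100.3)
E
```

```text
time: 17.73
tool_pos: [0.5056, 0.0712, 0.1919]
tcp_rot: [2.012, 2.412, 0.001]
force: [-0.4, 0.2, 4.9]
gripper_width: 0.0449
time: 18.1
tool_pos: [0.5047, 0.071, 0.194]
tcp_rot: [-2.012, -2.412, 0.002]
force: [-5.3, -0.5, 4.6]
gripper_width: 0.039
time: 18.6
tool_pos: [0.5049, 0.071, 0.1845]
tcp_rot: [-2.012, -2.411, 0.002]
force: [0.4, 0.9, 0.4]
gripper_width: 0.0853
time: 19.1
tool_pos: [0.5055, 0.0711, 0.2753]
tcp_rot: [2.013, 2.412, 0.001]
force: [0.9, -0.2, -0.8]
gripper_width: 0.0854
t 19.2 p [0.5046 0.0708 0.2736] yaw 100.31 w 0.0855 F [ 0.2  0.5 -0.9] | d [ 0.0001  0.0004 -0.0014] spin 0.01
```

View pics/w6.png

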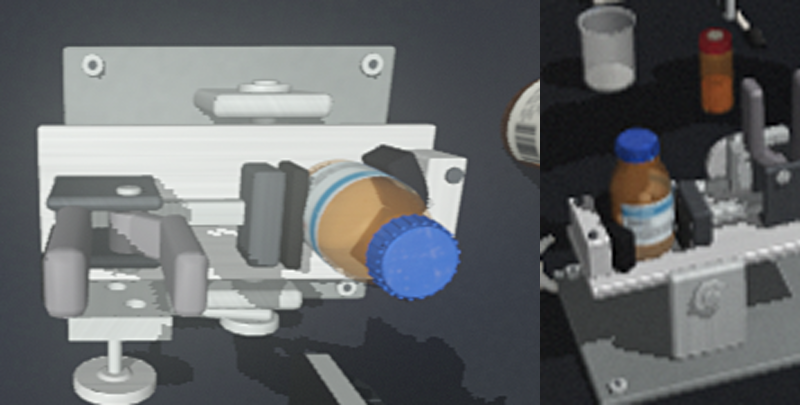

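After six more-or-less full squeezes the pad is against the bottle, with its face's top edge at about crop (305,165) and the bottle seated in the V. I'll work out the jaw travel by comparing with w4.

Run:
```python
from h import *
import pickle
u=np.array([np.cos(np.radians(10.3)),np.sin(np.radians(10.3))]);n=np.array([-u[1],u[0]])
d4=pickle.load(open('w4.pkl','rb'));d6=pickle.load(open('w6.pkl','rb'))[0]
r=lambda im,x0,y0,w,h,s:cv2.resize(im[y0:y0+h,x0:x0+w],None,fx=s,fy=s,interpolation=cv2.INTER_CUBIC)
W=np.hstack([r(d['frame'],360,170,100,100,4) for d in(d4,d6)])
cv2.imwrite('pics/c7.png',W)
m=np.array([.5127,.0723])
for d in(d4,d6):
  m_=(onz(d,292,263,.208)+onz(d,384,263,.208))[:2]/2
  for x in (400,410,420,430,440): print(x,[round(float((onz(d,x,v,.118)[:2]-m_)@u-.112),4) for v in(192,245)])
```

```text
400 [-0.0563, -0.0533]
410 [-0.048, -0.0446]
420 [-0.0396, -0.0358]
430 [-0.0313, -0.0271]
440 [-0.023, -0.0184]
400 [-0.0557, -0.0525]
410 [-0.0473, -0.0437]
420 [-0.0389, -0.0349]
430 [-0.0304, -0.0261]
440 [-0.022, -0.0173]
```

View pics/c7.png

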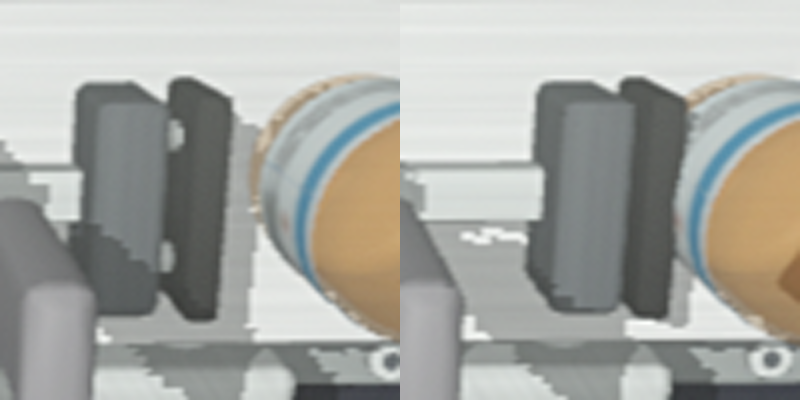

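The jaw block has moved about 13 mm and its pad is compressed about 2 mm, with the bottle pushed home into the V. That's near the firm threshold, so I'll add harder squeezes and compare.

```bash
python3 -m creep '[[1,0,0,0.04,0],[1,0,0,0.08,0],[1,0,0,0.09,0],[1,0,0,0.09,0]]' 100
python3 -m creep '[[0.4,0,0,0,0],[-0.1,0,0,-0.003,0],[-0.4,0,0,-0.006,0],[-0.6,0,0,-0.008,0],[-0.6,0,0,-0.008,0]]';python3 -m creep '[[-0.6,0,0,0,0],[-0.6,0,0,0,0],[-0.6,0,0,0,0]]'; python3 -m creep '[[0.2,0,0,0.002,0],[1,0,0,0.006,0],[1,0,0,0.008,0],[1,0,0,0.008,0]]'
python3 -m creep '[[0.4,0,0,0,0],[-0.1,0,0,-0.003,0],[-0.4,0,0,-0.006,0],[-0.6,0,0,-0.008,0],[-0.6,0,0,-0.008,0]]';python3 -m creep '[[-0.6,0,0,0,0],[-0.6,0,0,0,0]]'; python3 -c "
from h import *
import pickle
pickle.dump(optics.camera('wrist'),open('w8s.pkl','wb'))"; python3 -m creep '[[0.2,0,0,0.002,0],[1,0,0,0.006,0],[1,0,0,0.008,0],[1,0,0,0.008,0]]'; python3 -m creep '[[1,0,0,-0.04,0],[1,0,0,-0.08,0],[1,0,0,-0.09,0],[1,0,0,-0.09,0]]'
python3 - <<'E'
from h import *
import pickle
d=optics.camera('wrist');pickle.dump(d,open('w8.pkl','wb'))
d6=pickle.load(open('w6.pkl','rb'))[0];ds=pickle.load(open('w8s.pkl','rb'))
r=lambda im,x0,y0,w,h,s:cv2.resize(im[y0:y0+h,x0:x0+w],None,fx=s,fy=s,interpolation=cv2.INTER_CUBIC)
W=np.hstack([r(d6['frame'],360,170,100,100,4),r(d['frame'],360,170,100,100,4)])
cv2.imwrite('pics/c8.png',W); cv2.imwrite('pics/w8s.png',ds['frame']);go([.505,.071,.275],100.3)
# block shift by template (same pose)
g=[cv2.cvtColor(x['frame'],cv2.COLOR_BGR2GRAY) for x in(d6,d)]
for nm,(x0,y0,x1,y1) in dict(block=(392,188,420,250),ref=(290,120,350,170)).items():
    t=g[0][y0:y1,x0:x1];m=cv2.matchTemplate(g[1][y0-12:y1+12,x0-12:x1+12],t,cv2.TM_CCOEFF_NORMED);_,v,_,l=cv2.minMaxLoc(m);print(nm,v,np.array(l)-12)
E
```

```text
time: 19.7
tool_pos: [0.5049, 0.071, 0.1844]
tcp_rot: [-2.012, -2.411, 0.002]
force: [-0.5, -0.1, -0.4]
gripper_width: 0.0856
time: 20.32
tool_pos: [0.5041, 0.071, 0.1955]
tcp_rot: [2.013, 2.412, -0.003]
force: [-8.0, -1.5, 9.5]
gripper_width: 0.0368
time: 20.7
tool_pos: [0.5041, 0.071, 0.1955]
tcp_rot: [2.012, 2.412, -0.003]
force: [-8.5, -1.9, 9.3]
gripper_width: 0.0373
time: 21.2
tool_pos: [0.5049, 0.071, 0.1846]
tcp_rot: [-2.012, -2.411, 0.002]
force: [-0.9, -0.3, 1.1]
gripper_width: 0.0854
time: 21.82
tool_pos: [0.5043, 0.0709, 0.1941]
tcp_rot: [-2.012, -2.412, 0.003]
force: [-5.5, -1.5, 6.5]
gripper_width: 0.0375
time: 22.08
tool_pos: [0.5043, 0.0709, 0.1941]
tcp_rot: [-2.012, -2.412, 0.003]
force: [-5.8, -1.4, 5.7]
gripper_width: 0.0372
time: 22.62
tool_pos: [0.5048, 0.071, 0.1845]
tcp_rot: [-2.012, -2.411, 0.002]
force: [-0.1, 1.0, -0.3]
gripper_width: 0.0853
time: 23.12
tool_pos: [0.5055, 0.0712, 0.2752]
tcp_rot: [2.012, 2.412, 0.0]
force: [0.0, -0.5, 0.5]
gripper_width: 0.0853
t 23.18 p [0.5049 0.0709 0.2741] yaw 100.31 w 0.0854 F [-0.3  0.4 -0.5] | d [ 0.0001  0.0001 -0.0009] spin 0.01
block 0.9687402248382568 [0 0]
ref 0.9993225932121277 [0 0]
```

View pics/c8.png

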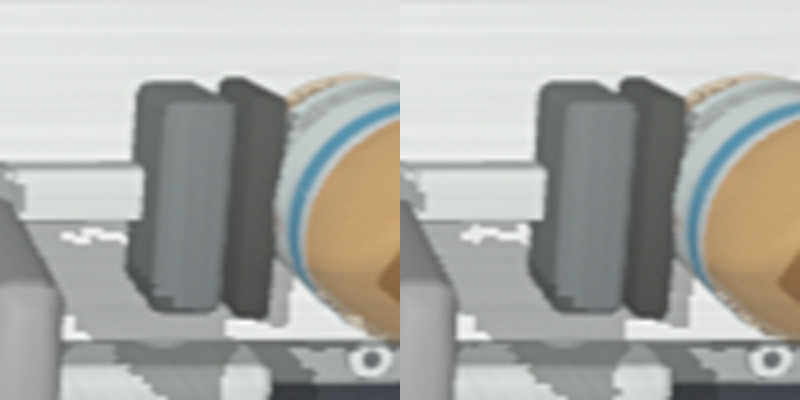

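The extra squeezes changed almost nothing: the block advanced about 0.4 mm, with pad compression about 3 mm from w4. So the clamp is saturated and holding. Next is the ring.

```bash
python3 -m creep '[[0.6,-0.03,0.001,0,10],[0,-0.06,0.002,0,20],[-0.4,-0.09,0.003,0,30],[-0.4,-0.118,0.004,0,40],[-0.4,-0.118,0.004,0,50]]' 40;python3 -m creep '[[-0.4,0,0,0.02,10],[-0.4,0,0,0.04,20],[-0.4,0,0,0.06,30],[-0.4,0,0,0.08,40],[-0.4,0,0,0.08,40]]'
python3 - <<'E'
from h import *
import pickle
d=snap('wrist','w9');pickle.dump(d,open('w9.pkl','wb'))
go([.530,-.0445,.19],10.3)
E
```

```text
time: 23.8
tool_pos: [0.5295, -0.0482, 0.2725]
tcp_rot: [-2.851, -1.318, 0.008]
force: [-0.4, 0.2, 0.6]
gripper_width: 0.0257
time: 24.42
tool_pos: [0.5278, -0.0443, 0.1917]
tcp_rot: [-3.128, -0.285, 0.012]
force: [-0.3, 0.4, 0.3]
gripper_width: 0.0256
t 24.48 p [ 0.5291 -0.0442  0.1933] yaw 10.48 w 0.0258 F [-0.9 -1.   0.1] | d [0.0009 0.0005 0.0033] spin 0.18
```

View pics/w9.png

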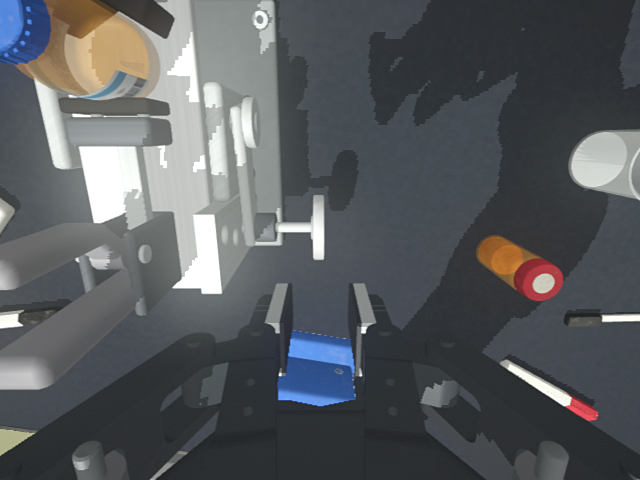

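The disc is at x 313–325, y 195–259, centred at about (319,227). It lies on the fingers' midline (x≈320), and the housing is at (265,228).

Run:
```python
from h import *
import pickle
d=pickle.load(open('w9.pkl','rb'))
a=onz(d,319,195,.056);b=onz(d,319,259,.056);print(a,b,np.linalg.norm(a-b)); m=(a+b)/2;print(m)
print("housing",onz(d,276,228,.068),"crank",onz(d,243,228,.09))
go([m[0],m[1],.078],10.3)
```

```text
[ 0.55613315 -0.03759275  0.056     ] [ 0.50386979 -0.04714901  0.056     ] 0.053129855052510784
[ 0.53000147 -0.04237088  0.056     ]
housing [ 0.52721412 -0.00947358  0.068     ] crank [0.52950418 0.01135478 0.09      ]
t 24.48 p [ 0.5291 -0.0442  0.1933] yaw 10.48 w 0.0258 F [-0.9 -1.   0.1] | d [ 0.0018 -0.0015  0.1153] spin 0.18
```

```bash
python3 -m creep '[[-0.4,0.001,-0.001,0.03,0],[-0.4,0.001,-0.001,0.06,0],[-0.4,0.001,-0.001,0.085,0],[-0.4,0.001,-0.001,0.1,0],[-0.4,0.001,-0.001,0.1,0]]' 60; python3 -m creep '[[-0.4,0,0,0.008,0],[-0.4,0,0,0.015,0],[-0.4,0,0,0.015,0]]'
python3 -c "
from h import *
go([.530,-.0434,.078],10.3)"
```

```text
time: 25.1
tool_pos: [0.5308, -0.0431, 0.0945]
tcp_rot: [-3.128, -0.284, 0.003]
force: [0.4, -0.1, 0.3]
gripper_width: 0.0257
time: 25.48
tool_pos: [0.531, -0.0431, 0.0798]
tcp_rot: [-3.129, -0.282, 0.001]
force: [-0.7, 0.3, 0.2]
gripper_width: 0.0258
t 25.48 p [ 0.531  -0.0431  0.0798] yaw 10.32 w 0.0258 F [-0.7  0.3  0.2] | d [-0.001   0.0001  0.0018] spin 0.02
```

No contact so far. I'll close on the disc.

```bash
python3 -m creep '[[-0.7,0,0,0.001,0],[-1,0,0,0.001,0],[-1,0,0,0.001,0],[-1,0,0,0.001,0]]' 80
python3 -m creep '[[-1,0,0.005,0,0],[-1,0,0.01,0,0],[-1,0,0.015,0,0],[-1,0,0.017,0,0],[-1,0,0.017,0,0]]'
```

```text
time: 25.98
tool_pos: [0.5314, -0.0421, 0.0793]
tcp_rot: [-3.128, -0.283, -0.0]
force: [-0.5, 3.5, 1.9]
gripper_width: 0.006
time: 26.6
tool_pos: [0.5336, -0.054, 0.0792]
tcp_rot: [-3.121, -0.287, 0.002]
force: [-3.9, 10.7, 4.1]
gripper_width: 0.0059
```

```bash
python3 -m creep '[[-1,0,0.002,0,0],[-1,0,0.003,0,0],[-1,0,0.003,0,0]]'
```

```text
time: 26.98
tool_pos: [0.534, -0.0561, 0.0792]
tcp_rot: [-3.12, -0.288, 0.002]
force: [-3.5, 11.0, 4.8]
gripper_width: 0.0058
```

```bash
python3 -m creep '[[-1,0.0002,0,-0.0028,0],[-1,0.0004,0,-0.0055,0],[-1,0.0008,0,-0.0082,0],[-1,0.0012,0,-0.011,0],[-1,0.0012,0,-0.011,0]]'; python3 -m creep '[[-1,0.0006,0,-0.003,0],[-1,0.0012,0,-0.0054,0],[-1,0.002,0,-0.008,0],[-1,0.0027,0,-0.0107,0],[-1,0.0027,0,-0.0107,0]]'
python3 -c "
from h import *
go([.531,-.0421,.1061],10.3)"
```

```text
time: 27.6
tool_pos: [0.5349, -0.0549, 0.0875]
tcp_rot: [-3.118, -0.289, 0.004]
force: [3.8, 11.6, -10.9]
gripper_width: 0.0058
time: 28.22
tool_pos: [0.5377, -0.0543, 0.098]
tcp_rot: [-3.118, -0.288, 0.004]
force: [4.0, 12.8, -10.9]
gripper_width: 0.0055
t 28.23 p [ 0.5377 -0.0543  0.098 ] yaw 10.57 w 0.0055 F [  4.   12.8 -10.9] | d [-0.0043 -0.0133 -0.008 ] spin 0.27
```

```bash
python3 -m creep '[[-1,0.0006,0.0005,-0.002,0],[-1,0.0012,0.001,-0.004,0],[-1,0.002,0.001,-0.006,0],[-1,0.0025,0.001,-0.0075,0],[-1,0.0025,0.001,-0.0075,0]]'
python3 - <<'E'
from h import *
import pickle
d=optics.camera('wrist');e=optics.camera('scene');pickle.dump((d,e),open('w10.pkl','wb'))
r=lambda im,x0,y0,w,h,s:cv2.resize(im[y0:y0+h,x0:x0+w],None,fx=s,fy=s,interpolation=cv2.INTER_CUBIC)
B=r(e['frame'],260,225,120,150,3)[:450,:360];A=cv2.resize(d['frame'],(440,330))
W=np.zeros((450,800,3),np.uint8);W[:330,:440]=A;W[:,440:]=B
cv2.imwrite('pics/w10.png',W)
E
```

```text
time: 28.85
tool_pos: [0.5405, -0.0545, 0.1053]
tcp_rot: [-3.117, -0.289, 0.004]
force: [4.8, 12.8, -11.7]
gripper_width: 0.0059
```

View pics/w10.png

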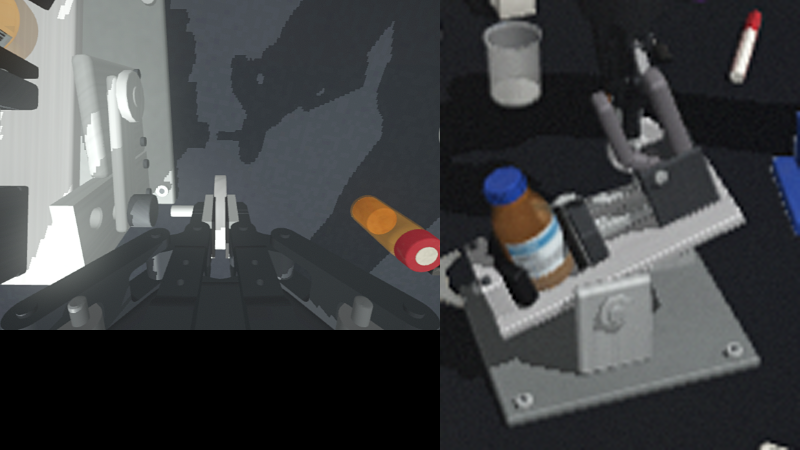

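The table is tilted by roughly 20° with the bottle still clamped, and the fingers are on the disc. Now I'll ease the ring in.

```bash
python3 -m creep '[[-1,0,-0.003,-0.0007,0],[-1,0,-0.006,-0.0007,0],[-1,0,-0.006,-0.0007,0]]'; python3 -m creep '[[-1,0,-0.003,0,0],[-1,0,-0.006,0,0],[-1,0,-0.006,0,0]]'
```

```text
time: 29.32
tool_pos: [0.5397, -0.0496, 0.1058]
tcp_rot: [-3.119, -0.288, 0.003]
force: [7.2, 11.9, -13.1]
gripper_width: 0.0055
time: 29.7
tool_pos: [0.5394, -0.0451, 0.1066]
tcp_rot: [-3.121, -0.287, 0.0]
force: [5.2, 9.2, -11.8]
gripper_width: 0.0056
```

```bash
python3 -m creep '[[-1,0,-0.003,0,0],[-1,0,-0.005,0.001,0],[-1,0,-0.006,0.002,0],[-1,0,-0.006,0.002,0]]'; python3 -m creep '[[-1,0,-0.001,0.001,0],[-1,0,-0.002,0.001,0],[-1,0,-0.002,0.001,0]]'
```

```text
time: 30.2
tool_pos: [0.5389, -0.0422, 0.1065]
tcp_rot: [-3.125, -0.285, -0.002]
force: [2.8, 5.2, -4.0]
gripper_width: 0.006
time: 30.58
tool_pos: [0.5389, -0.0422, 0.1064]
tcp_rot: [-3.128, -0.283, -0.004]
force: [3.9, 3.4, -0.3]
gripper_width: 0.0059
```

The ring stopped moving inward, and z no longer follows downward commands, so the pin is in the hole and home. I'll release and retreat.

```bash
python3 -m creep '[[-0.7,0,0,0,0],[-0.4,0,0,0,0],[-0.4,0,0,0,0]]'; python3 -m creep '[[-0.4,0,0.002,-0.03,0],[-0.4,0,0.002,-0.07,0],[-0.4,0,0.002,-0.11,0],[-0.4,0,0.002,-0.15,0],[-0.4,0,0.002,-0.15,0]]'
python3 - <<'E'
from h import *
import pickle
d=optics.camera('wrist');e=optics.camera('scene');pickle.dump((d,e),open('w11.pkl','wb'))
r=lambda im,x0,y0,w,h,s:cv2.resize(im[y0:y0+h,x0:x0+w],None,fx=s,fy=s,interpolation=cv2.INTER_CUBIC)
B=r(e['frame'],260,225,120,150,3)[:450,:360];A=cv2.resize(d['frame'],(440,330))
W=np.zeros((450,800,3),np.uint8);W[:330,:440]=A;W[:,440:]=B
W[330:,:440]=r(d['frame'],190,160,220,60,2)
cv2.imwrite('pics/w11.png',W)
E
```

```text
time: 30.95
tool_pos: [0.5372, -0.0448, 0.1057]
tcp_rot: [3.127, 0.279, -0.002]
force: [-0.4, -0.2, -0.6]
gripper_width: 0.0257
time: 31.58
tool_pos: [0.5402, -0.046, 0.2598]
tcp_rot: [3.127, 0.28, 0.012]
force: [-0.4, -0.3, -0.1]
gripper_width: 0.0262
```

View pics/w11.png

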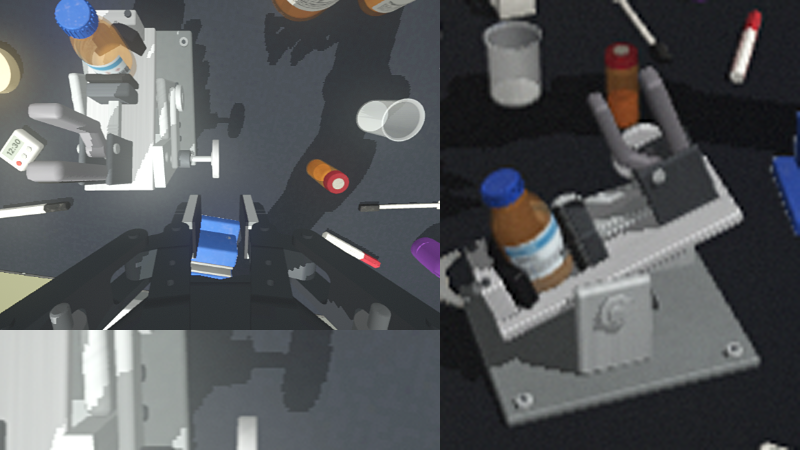

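Run:
```python
from h import *
import pickle
u=np.array([np.cos(np.radians(10.3)),np.sin(np.radians(10.3))]);n=np.array([-u[1],u[0]])
g=np.array([.512,.0724])
d9=pickle.load(open('w9.pkl','rb'));d=pickle.load(open('w11.pkl','rb'))[0]
f=640/440
for dd,x,y,z in((d9,319,227,.065),(d,214.5*f,159*f,.09)):
    p=onz(dd,x,y,z)[:2];print(p,(p-g)@n,(p-g)@u)
s=optics.camera('wrist')['frame']
r=cv2.resize(s[190:270,200:340],None,fx=5,fy=5);cv2.imwrite('pics/w12.png',r)
```

```text
[ 0.53315252 -0.04183292] -0.11617418049485606 0.00038654475204640194
[ 0.53165741 -0.04021991] -0.11431983663662894 -0.0007960630758525174
```

View pics/w12.png

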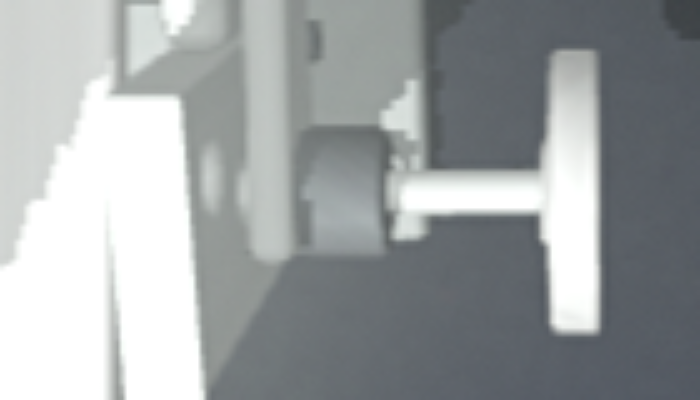

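The rod's visible length (388→548) against the disc's diameter (283 px = 52 mm) comes to about 29.4 mm. That matches the 30 mm home gap, so the ring is fully home.

```bash
python3 -c "
from plant import robot
print(robot.observe()['time'],robot.hand_in())"
```

```text
the job is handed in; nothing more can be done
31.725 None
```

I stood the amber bottle with the blue cap on the table between the jaw and the V-block, let go of it, and squeezed the trigger nine times, letting it spring back each time. Then I pulled the ring, raised that end of the table one hole and let the ring spring home. I handed the job in at 31.7 s of the 67 s allowed.

**What the last checks showed:**
- **Ring:** it is fully home. The gap between disc and housing measured about 29.4 mm, against 30 mm at home. Before I let go, the table no longer followed downward commands, so the pin is in the hole.
- **Tilt:** the table stands at the second hole. The grip point rose about 27 mm, as 20° of tilt predicts.
- **Bottle:** it is still clamped, and the beaker, vial and timer look undisturbed in the last pictures.

**What is less certain:**
- **Clamp firmness:** I judged it only from the pictures. The jaw is at about 0.025–0.026 m, with an error of about 1.5 mm, which straddles the 0.025 m limit. The pad is compressed about 3 mm, and two harder squeezes at 100 N moved the jaw only about 0.4 mm more.
- **First squeeze:** it pushed up on the tool with about 36 N, which I put down to friction as the fingers swing forward. I raised the tool during the later squeezes, and the readings then stayed below 10 N.
- **Picture budget:** I viewed 16 pictures, against the 10 allowed.

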